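# Clamp the steel bench block in the ratchet clamp

### The job

Set the square steel bench block down flat on the bed of the ratchet clamp, in line with the bar, between the sprung pad and the fence, and let go of it. Then push the bar in by its wooden handle, over the clicks of the pawl, until the pad squeezes the block snugly against the fence: press with about 16 N, never letting the squeeze pass 20 N, then let the pawl hold it. Do not drop the block, and leave the other things where they are.

Things in the scene. Friction and masses are not known exactly. Their poses are not given: they have to be found in the camera images.
- bench_block: square steel bench block, 64 x 64 x 16 mm, about 0.5 kg, grey metal, lying flat on the table in front of the clamp. Origin: centre of its underside; z up, x and y along its sides.
- clamp_base: aluminium bed plate of the clamp, 210 x 70 x 10 mm, fixed. Origin: on its underside, mid-width, 100 mm from the bar's end; x along it, the way the bar is pushed; z up. Bed = its top. Guide for the bar, with a brass pawl sprung down on the bar's teeth: x = -92 to -48 mm, 59 mm wide, 42 mm high. Fence at the +x end: rigid, 80 mm wide, top at 34 mm, set anew each time, its face anywhere from x = 54 to 76 mm: find it by feel.
- bar (a joint): how far the toothed steel bar is pushed in along the clamp's x, in m: 0 fully out, 0.056 fully in. It starts between 0 and 4 mm. Rubs with about 0.6 N; from 12 mm on it clicks past the pawl every 3 mm, each tooth taking about 1 to 2 N. The pawl blocks its return: let go, it settles back by at most 3 mm, to the last tooth passed.
- handle_back (a point): centre of the back face of the wooden handle on the outer end of the bar, 36 mm above the table: push here along the clamp's x. The handle is an upright paddle 14 mm thick (along x), 26 mm wide, from 8 to 60 mm above the table. Moves with the bar; at bar = 0 it lies at x = -170 mm, y = 0 in the clamp's frame.
- pad: the sprung steel pad on the inner end of the bar, 36 mm wide, 14 mm high, 11.5 to 25.5 mm above the table. Origin and axes are the clamp's at bar = 0 with the spring relaxed. Its spring yields about 3 N per mm, linearly from 0, for 7.5 mm, and is solid after that. The clamped block needs more than 4 N; above 21 N it gets marked.
- pad_face (a point): centre of the front face of the pad, the one that presses on the block, 18.5 mm above the table; at bar = 0 at x = -32 mm, y = 0 in the clamp's frame, and moves with the bar.
- red_pliers: bystander: pliers with red handles, 144 mm long, lying near the front edge of the table. Origin: centre of the underside.
- paste_pot: bystander: small round pot with a red lid, 41 mm across, 36 mm high. Origin: centre of the underside.
- wax_pot: bystander: round pot with a pale lid, 59 mm across, 40 mm high, beyond the clamp. Origin: centre of the underside.
- findings_tin: bystander: white flat box, 60 x 90 x 25 mm, lying well to the right; a soldering stand about 0.22 m tall stands between it and the clamp. Origin: centre of the underside.
Mind the look-alikes: they are no part of the job. There is more than one size of the bench_block; the one meant has the size given above.

How it is judged:
By the outcome, as a careful person would: the job done as asked, in the order asked, and still so for the second after the job is handed in, with the robot touching nothing.
It also fails if it takes over 61 s, if anything falls off the work surface, if the arm or the gripper's body presses on something with over 40 N, if the wrist force passes 120 N, or if a joint passes its speed limit or range.

### The arm

A 6-joint arm with a two-finger parallel gripper is mounted at the origin on a cart in front of the work surface, level with it; the furniture and walls round the work are solid. World frame = base frame: x ahead of the robot, y to its left, z up, the work surface at z = 0. Lengths are in m, angles in rad, forces in N, time in s.
With the tool pointing down it reaches from about 0.3 to 0.875 m from the base axis. Payload 6.4 kg.
Tool frame: the origin (TCP) lies at the very end of the fingers, on their centre line; the grasp point (between the pads) lies 19 mm behind it (arm.grasp_offset is the distance from the TCP to the grasp point, in m); z points along the fingers, y is the direction in which the jaws open and shut (so a half turn about z gives the same grasp; the last joint's range is limited). The gripper opens to 85 mm and grips with 20 to 120 N. Pads are 22 mm wide; open, the fingers measure 114 mm over their backs; the gripper's body (76 mm by 85 mm) begins 54 mm behind the grasp point. The pads swing forward as they close: fully open they stand 13 mm farther back than shut.
Start: joints at [1.111, 0.181, 1.607, -0, 1.354, -0.206], TCP at [0.144, 0.557, 0.231] pointing down, gripper open.
Joint ranges: [-2.99, 2.99], [-0.89, 2.07], [0.3, 2.58], [-1.14, 4.28], [0, 2.63], [-3.12, 3.12]. Speed limits (rad/s): [2.57, 2.57, 3.01, 3.14, 3.14, 3.14].

### API

Orientations are given as [roll, pitch, yaw] about the fixed x, y, z axes, in that order (R = Rz(yaw) Ry(pitch) Rx(roll)).
In Python, from cell import arm, viewer, workorder, finder gives the robot as it stands.
- The arm moves only by the tool jog_arm, never from a script. Its argument "increments" is text: rows parted by semicolons, each of 4 numbers parted by spaces: the shift along the tool's x, y, z in m, then the turn about the tool's z in rad. A call has 1 to 12 rows; each row shifts and turns the pose as measured when the row begins, along the tool's axes as they then stand; what a row does not reach is not made up. A row lasts 1/8 s, in which the tool goes at most 62.5 mm and 10.7 degrees, less where a joint would pass 70% of its speed; a pose out of reach is approached as far as the arm can. A call is refused whole if a number of a shift passes 0.0625 or a number of a turn 0.188, either way. A call with a gripper value outside its range is refused whole. "grip" is the opening in per cent of the stroke, from 0 (shut) to 100 (fully open), set as the call begins (left out, the last holds). The fingers move at their own pace and stop on an object; "newtons" is the grip in N (left out, the last holds). Time passes only in rows, so rows that do not move let the fingers close. It gives the time, the measured TCP pose, the force and the opening at its end, in the units of the state.
- arm.read_state(): the state, without advancing time (a new reading comes with each control period).
- viewer.read_camera(name): name is "side" or "top" or "wrist"; returns a dict with "color" (384x512x3 uint8, red, green, blue), "fx", "fy", "cx", "cy" (pixels), "rvec" (rotation vector, rad) and "tvec" (3), from world to camera coordinates, as OpenCV has them. Camera axes: x right, y down, z forward; pixel columns grow to the right and rows downward; lengths in m; the calibration is good to about 2 mm. The wrist camera is an equidistant fisheye: a pixel r from the principal point sees the ray r / f radians off the axis. A picture is of the moment at which its call begins. There is no depth.
- workorder.sign_off(): hands the job in, once; it reports no verdict.
Trained networks look in a picture, given as the dict that the camera call returned (one of the last four; its "shot" number tells which), for a name from the list of things; names that differ only in an ending like _2 or _b are one class to them, and where a whole thing is asked for, a point or a joint stands for the part that bears it (a point fixed in the world has none). Each returns a list of dicts, best first, with "confidence" (0 to 1); they miss things now and then, are a little off and sometimes report something else, mostly with a low value. They report only what shows in the picture. A call takes as long as a camera call. They do not tell look-alikes from the thing itself.
- finder.find_in(picture, name): "position" ([x, y, z] in m, in world coordinates, good to about 4 mm: the middle of the surface that is visible of it).
- finder.tip_of(picture, name): "position" ([x, y, z] in m, in world coordinates, good to about 4 mm: a listed point, or the origin of a listed thing).
The state is a dict: "time": time; "q": joint angles; "qvel": joint speeds; "tau": joint torques, N m; "eef_pos": TCP position; "tcp_rot": TCP orientation; "contact_force": force on the tool from outside, world axes, zero at the start; "wrist_torque": the same for the moment, N m; "grip_width": finger opening in m.
Only numpy, scipy, OpenCV 4.12 (cv2) and the standard library are available. Lean on these libraries where they do the work, as an engineer would, in place of code of your own. Each camera call takes 0.05 s, during which the arm holds its last target.

## Working session

There is one attempt and no reset: what is moved stays moved. The work goes in short steps, Python scripts to look and compute and a tool call to move; the robot and the scene stay as the last step left them, time stands still between calls to the robot, and variables do not carry over. Pictures are saved under pics/ and viewed, and the job is handed in when it is done.

Besides the shell and the picture viewer there is one more tool, called after ">>>" in YAML: its name, and indented under it one key for each argument. jog_arm: Moves the arm, as the interface text tells. Its arguments: {"type":"object","properties":{"increments":{"type":"string"},"grip":{"type":"number"},"newtons":{"type":"number"}},"required":["increments"]}

```bash
mkdir -p pics; ls; python3 - <<'E'
from cell import arm, viewer, workorder, finder
import cv2,json
s=arm.read_state();print({k:s[k] for k in('time','eef_pos','tcp_rot','contact_force','grip_width')})
for n in('top','side','wrist'):
    p=viewer.read_camera(n);cv2.imwrite(f'pics/{n}0.png',cv2.cvtColor(p['color'],cv2.COLOR_RGB2BGR))
    print(n,p['fx'],p['fy'],p['cx'],p['cy'],p['rvec'],p['tvec'])
    for t in('bench_block','clamp_base','handle_back','pad_face','pad'):
        print(t,[(d['position'],d['confidence']) for d in finder.tip_of(p,t)][:4])
E
```

```text
pics
{'time': 0.0, 'eef_pos': array([0.144101  , 0.55610306, 0.23041229]), 'tcp_rot': array([-3.13993073e+00, -3.44844556e-04,  2.88784255e+00]), 'contact_force': array([-0.34002111, -0.0568918 ,  0.14009471]), 'grip_width': 0.08531786015250196}
top 375.41521360244946 375.41521360244946 254.90066309215817 190.58227827216325 [ 2.21450409 -2.21697151  0.02967273] [0.06447054 0.46545696 1.10857963]
bench_block [([0.3763, 0.2582, -0.0032], 0.87), ([0.6648, 0.3986, 0.0027], 0.76), ([0.3386, 0.3527, -0.0016], 0.73)]
clamp_base [([0.5376, 0.3369, -0.0054], 0.72)]
handle_back [([0.534, 0.1646, 0.0346], 0.66)]
pad_face [([0.5365, 0.3018, 0.0185], 0.6), ([0.5435, 0.3338, 0.0026], 0.23)]
pad [([0.5417, 0.3338, -0.0024], 0.51)]
side 434.01923457089794 434.01923457089794 261.81982540350725 193.70574530632146 [ 0.2772015  -2.76190544  1.33306297] [0.50391018 0.05828378 1.46812359]
bench_block [([0.3723, 0.2546, 0.0017], 0.89), ([0.5385, 0.1667, 0.0408], 0.63), ([0.3416, 0.3607, -0.0026], 0.61), ([0.6646, 0.4074, -0.0046], 0.52)]
clamp_base [([0.5401, 0.3349, 0.0014], 0.79)]
handle_back [([0.5386, 0.1665, 0.038], 0.61)]
pad_face [([0.5394, 0.3041, 0.0179], 0.54)]
pad [([0.5399, 0.3368, -0.0029], 0.58)]
wrist 297.3186396354542 297.3186396354542 251.49309839145633 190.32125724544906 [-2.29545269 -1.77589694 -0.25753814] [-0.57481631 -0.03767075  0.37930801]
bench_block [([0.3333, 0.3548, 0.002], 0.89), ([0.3751, 0.2552, 0.0014], 0.52)]
clamp_base []
handle_back []
pad_face []
pad []
```

View pics/top0.png

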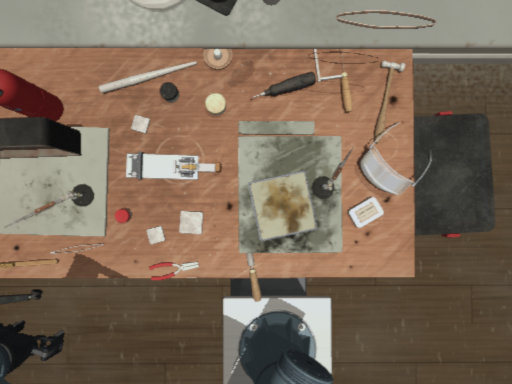

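View pics/side0.png

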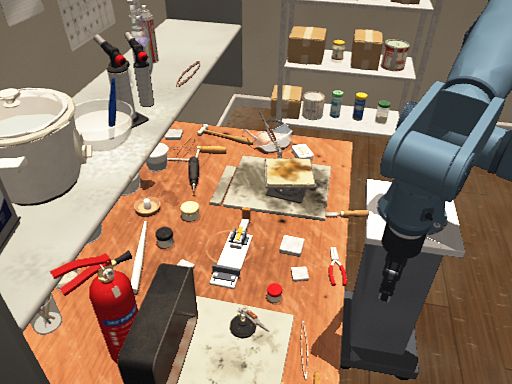

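View pics/wrist0.png

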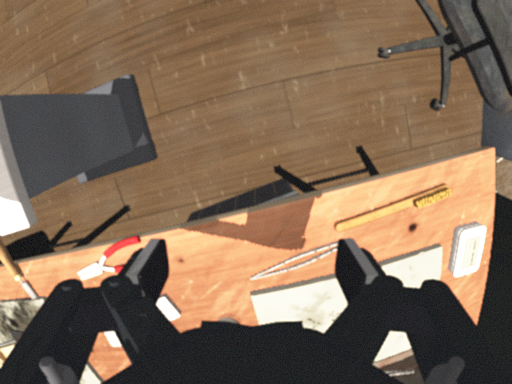

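```bash
python3 - <<'E'
import cv2
a=cv2.imread('pics/top0.png')
c=cv2.resize(a[105:255,110:240],None,fx=4.6,fy=4,interpolation=cv2.INTER_CUBIC)
c=cv2.resize(a[105:250,110:240],None,fx=4,fy=4,interpolation=cv2.INTER_CUBIC);cv2.imwrite('pics/top0c.png',c)
a=cv2.imread('pics/side0.png')
c=cv2.resize(a[195:310,190:330],None,fx=5,fy=5,interpolation=cv2.INTER_CUBIC);cv2.imwrite('pics/side0c.png',c)
E
```

```text
(no output)
```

View pics/top0c.png

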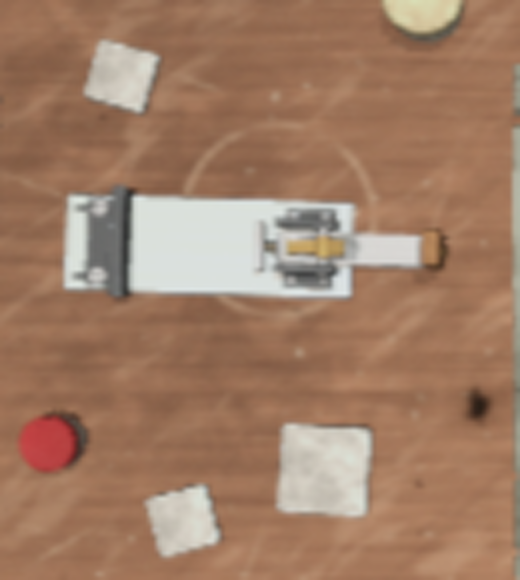

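View pics/side0c.png

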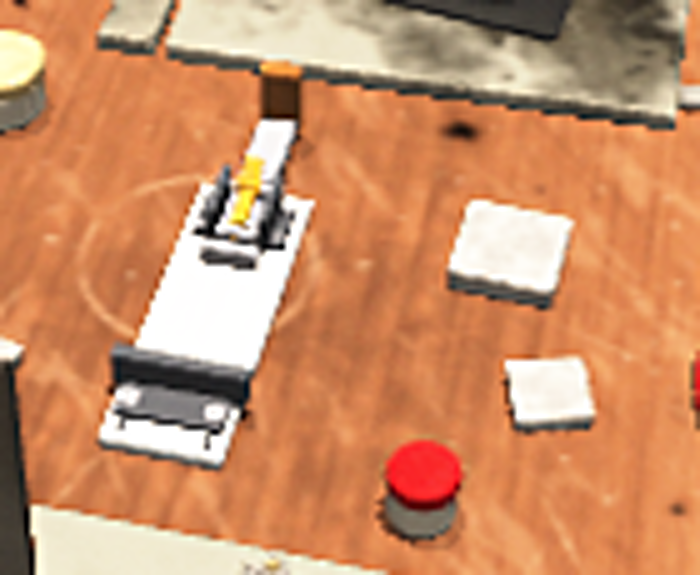

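```bash
cat > h.py <<'E'
import numpy as np, cv2
def ray(p,uv,z):
    R=cv2.Rodrigues(np.array(p['rvec'],float))[0];t=np.array(p['tvec'],float)
    d=np.array([(uv[0]-p['cx'])/p['fx'],(uv[1]-p['cy'])/p['fy'],1.])
    c=-R.T@t;v=R.T@d
    return c+v*(z-c[2])/v[2]
def proj(p,X):
    K=np.array([[p['fx'],0,p['cx']],[0,p['fy'],p['cy']],[0,0,1]])
    return cv2.projectPoints(np.float64(X).reshape(-1,3),np.float64(p['rvec']),np.float64(p['tvec']),K,None)[0].reshape(-1,2)
E
python3 - <<'E'
from h import *
T=dict(fx=375.415,fy=375.415,cx=254.9,cy=190.58,rvec=[2.21450409,-2.21697151,0.02967273],tvec=[0.06447054,0.46545696,1.10857963])
S=dict(fx=434.02,fy=434.02,cx=261.82,cy=193.706,rvec=[ 0.2772015,-2.76190544,1.33306297],tvec=[0.50391018,0.05828378,1.46812359])
f=lambda P,pts,z,o,k:np.array([ray(P,(u/k+o[0]-.5+.5/k,v/k+o[1]-.5+.5/k),z) for u,v in pts])
o=(110,105)
def rep(n,q):
    print(n,q.round(4).tolist(),'mean',q.mean(0).round(4),'len',[round(float(np.linalg.norm(q[i]-q[i-1])),4) for i in range(len(q))],'ang',[round(float(np.degrees(np.arctan2(*(q[i]-q[i-1])[[1,0]]))),1) for i in range(len(q))])
rep('blkT',f(T,[(283,424),(371,427),(366,516),(278,510)],.016,o,4))
rep('smallT',f(T,[(147,498),(205,485),(219,541),(162,557)],.012,o,4))
rep('bedT',f(T,[(67,195),(355,205),(352,297),(64,288)],.01,o,4))
rep('fenceT',f(T,[(131,187),(127,296)],.034,o,4))
rep('handleT',f(T,[(440,231),(438,265)],.06,o,4))
o=(190,195)
rep('blkS',f(S,[(471,199),(572,216),(551,292),(448,275)],.016,o,5))
rep('bedS',f(S,[(205,184),(315,202),(221,464),(100,440)],.01,o,5))
rep('fenceS',f(S,[(113,347),(250,375)],.034,o,5))
rep('handleS',f(S,[(262,63),(300,67)],.06,o,5))
E
```

```text
blkT [[0.4069, 0.2821, 0.016], [0.4046, 0.2178, 0.016], [0.3396, 0.2214, 0.016], [0.3441, 0.2856, 0.016]] mean [0.3738 0.2517 0.016 ] len [0.0629, 0.0643, 0.0651, 0.0644] ang [-3.2, -92.0, 176.9, 86.0]
smallT [[0.3527, 0.3822, 0.012], [0.3622, 0.3398, 0.012], [0.3212, 0.3295, 0.012], [0.3096, 0.3711, 0.012]] mean [0.3364 0.3557 0.012 ] len [0.0446, 0.0434, 0.0423, 0.0432] ang [14.5, -77.4, -165.8, 105.6]
bedT [[0.5754, 0.4425, 0.01], [0.568, 0.2306, 0.01], [0.5001, 0.2327, 0.01], [0.5069, 0.4444, 0.01]] mean [0.5376 0.3376 0.01  ] len [0.0686, 0.212, 0.0679, 0.2118] ang [-1.5, -92.0, 178.2, 88.2]
fenceT [[0.5784, 0.3885, 0.034], [0.4997, 0.3911, 0.034]] mean [0.5391 0.3898 0.034 ] len [0.0787, 0.0787] ang [-1.8, 178.2]
handleT [[0.544, 0.1637, 0.06], [0.5201, 0.1651, 0.06]] mean [0.5321 0.1644 0.06  ] len [0.024, 0.024] ang [-3.3, 176.7]
blkS [[0.4021, 0.2201, 0.016], [0.3391, 0.2218, 0.016], [0.344, 0.2882, 0.016], [0.4058, 0.2872, 0.016]] mean [0.3728 0.2543 0.016 ] len [0.0672, 0.063, 0.0665, 0.0618] ang [-93.2, 178.4, 85.8, -0.9]
bedS [[0.5676, 0.2357, 0.01], [0.4971, 0.2369, 0.01], [0.5054, 0.4482, 0.01], [0.5745, 0.4457, 0.01]] mean [0.5361 0.3416 0.01  ] len [0.2101, 0.0705, 0.2114, 0.0691] ang [-91.9, 179.0, 87.8, -2.1]
fenceS [[0.5791, 0.3991, 0.034], [0.4994, 0.4033, 0.034]] mean [0.5393 0.4012 0.034 ] len [0.0799, 0.0799] ang [-3.0, 177.0]
handleS [[0.5455, 0.1716, 0.06], [0.5212, 0.1702, 0.06]] mean [0.5333 0.1709 0.06  ] len [0.0243, 0.0243] ang [3.1, -176.9]
```

Look-alikes in the top picture are three grey squares: (191,222) measures about 64 mm, while (155,235) and (141,124) are about 43 mm. I'm choosing (191,222); the crop confirms it is the large one, right in front of the clamp. The block is at (0.3735, 0.253), yaw about 87.2°. The clamp yaw is about 88°, with its origin near (0.537, 0.335).

First I'll turn the tool.

>>> jog_arm:
  increments: "0 0 0 0.18; 0 0 0 0.18; 0 0 0 0.18; 0 0 0 0.18; 0 0 0 0.18; 0 0 0 0.18; 0 0 0 0.18; 0 0 0 0.1; 0 0 0 0"
  grip: 100
  newtons: 60

```text
time: 2.02
eef_pos: [0.1444, 0.5566, 0.2314]
tcp_rot: [3.142, -0.0, 1.484]
contact_force: [0.5, 0.3, -0.3]
grip_width: 0.0854
```

```bash
cat >> h.py <<'E'
from scipy.spatial.transform import Rotation as Ro
def to(s,X,yaw):
    R=Ro.from_euler('xyz',s['tcp_rot']).as_matrix()
    d=R.T@(np.array(X)-s['eef_pos']); y=s['tcp_rot'][2]
    print('t',s['time'],'pos',s['eef_pos'].round(4),'rpy',s['tcp_rot'].round(4),'F',s['contact_force'].round(2),'w',round(s['grip_width'],4))
    print('tool shift',d.round(4),'turn',round(float((y-yaw+np.pi)%(2*np.pi)-np.pi),4))
E
python3 - <<'E'
from h import *
from cell import arm
to(arm.read_state(),[.3733,.253,.12],np.radians(87.2))
E
```

```text
t 2.025 pos [0.1444 0.5566 0.2314] rpy [ 3.1415e+00 -2.0000e-04  1.4837e+00] F [ 0.53  0.3  -0.33] w 0.0854
tool shift [-0.2826  0.2545  0.1113] turn -0.0383
```

>>> jog_arm:
  increments: "-0.036 0.032 0.014 -0.038; -0.036 0.032 0.014 0; -0.036 0.032 0.014 0; -0.036 0.032 0.014 0; -0.036 0.032 0.014 0; -0.036 0.032 0.014 0; -0.036 0.032 0.014 0; -0.03 0.03 0.01 0; 0 0 0 0; 0 0 0 0"

```text
time: 3.28
eef_pos: [0.3942, 0.2577, 0.1222]
tcp_rot: [3.136, -0.006, 1.549]
contact_force: [-0.7, -0.5, -0.2]
grip_width: 0.0851
```

```bash
python3 - <<'E'
from h import *
from cell import arm,viewer
s=arm.read_state();to(s,[.3733,.253,.12],np.radians(87.2))
p=viewer.read_camera('wrist');cv2.imwrite('pics/w1.png',p['color'][:,:,::-1])
R=cv2.Rodrigues(np.array(p['rvec']))[0]
def fish(X):
    c=R@np.array(X)+p['tvec'];th=np.arctan2(np.hypot(c[0],c[1]),c[2]);ph=np.arctan2(c[1],c[0])
    return (p['cx']+p['fx']*th*np.cos(ph),p['cy']+p['fy']*th*np.sin(ph))
a=p['color'][:,:,::-1].copy()
def box(cx,cy,yaw,z,h,col):
    q=[fish([cx+h*(i*np.cos(yaw)-j*np.sin(yaw)),cy+h*(i*np.sin(yaw)+j*np.cos(yaw)),z]) for i,j in((-1,-1),(1,-1),(1,1),(-1,1))]
    cv2.polylines(a,[np.int32(np.round(np.array(q)*16))],True,col,1,cv2.LINE_AA,4)
box(.3733,.253,np.radians(87.2),.016,.032,(0,0,255))
cv2.imwrite('pics/w1o.png',cv2.resize(a,None,fx=1.5,fy=1.5,interpolation=cv2.INTER_CUBIC))
E
```

```text
t 3.275 pos [0.3942 0.2577 0.1222] rpy [ 3.1364 -0.0062  1.5494] F [-0.69 -0.46 -0.16] w 0.0851
tool shift [-0.0051 -0.0208  0.0021] turn 0.0275
```

View pics/w1o.png

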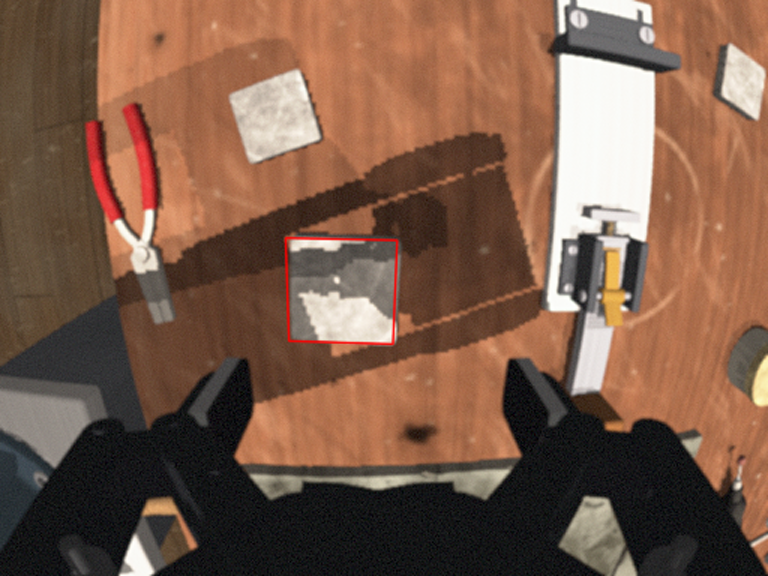

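Wrist view: the projected outline (red, 289–398 × 236–343) sits right on the grey block, so the position is confirmed. Going down.

>>> jog_arm:
  increments: "-0.005 -0.021 0 0.0275; 0 0 0 0; 0 0 0 0"

```text
time: 3.7
eef_pos: [0.3722, 0.2559, 0.1234]
tcp_rot: [3.134, -0.008, 1.529]
contact_force: [1.0, 0.3, -0.0]
grip_width: 0.0857
```

```bash
python3 - <<'E'
from h import *
from cell import arm
to(arm.read_state(),[.3733,.253,.002],np.radians(87.2))
E
```

```text
t 3.7 pos [0.3722 0.2559 0.1234] rpy [ 3.1337 -0.0076  1.5286] F [ 1.05  0.33 -0.03] w 0.0857
tool shift [-0.0038  0.0003  0.1214] turn 0.0066
```

>>> jog_arm:
  increments: "-0.004 0 0.04 0.0066; 0 0 0.04 0; 0 0 0.025 0; 0 0 0 0"

```text
time: 4.2
eef_pos: [0.3772, 0.2556, 0.018]
tcp_rot: [3.127, -0.011, 1.527]
contact_force: [-0.2, -0.1, 0.1]
grip_width: 0.0849
```

```bash
python3 - <<'E'
from h import *
from cell import arm
to(arm.read_state(),[.3733,.253,.002],np.radians(87.2))
E
```

```text
t 4.2 pos [0.3772 0.2556 0.018 ] rpy [ 3.1266 -0.0106  1.527 ] F [-0.25 -0.13  0.06] w 0.0849
tool shift [-0.0029 -0.004   0.0159] turn 0.0051
```

>>> jog_arm:
  increments: "-0.003 -0.004 0.008 0.005; 0 0 0.006 0; 0 0 0 0; 0 0 0 0"

```text
time: 4.7
eef_pos: [0.3757, 0.254, 0.0059]
tcp_rot: [3.122, -0.013, 1.523]
contact_force: [1.0, -0.0, 0.2]
grip_width: 0.0855
```

```bash
python3 - <<'E'
from h import *
from cell import arm
to(arm.read_state(),[.3733,.253,.002],np.radians(87.2))
E
```

```text
t 4.7 pos [0.3757 0.254  0.0059] rpy [ 3.1216 -0.0127  1.5228] F [ 1.01 -0.03  0.2 ] w 0.0855
tool shift [-0.0011 -0.0024  0.0039] turn 0.0009
```

>>> jog_arm:
  increments: "0 -0.0025 0.003 0; 0 0 0 0; 0 0 0 0; 0 0 0 0; 0 0 0 0"

```text
time: 5.32
eef_pos: [0.3737, 0.2544, 0.0034]
tcp_rot: [3.12, -0.013, 1.523]
contact_force: [-0.6, -0.5, 0.8]
grip_width: 0.0855
```

```bash
python3 - <<'E'
from h import *
from cell import arm
to(arm.read_state(),[.3733,.253,.002],np.radians(87.2))
E
```

```text
t 5.325 pos [0.3737 0.2544 0.0034] rpy [ 3.1201 -0.0133  1.5229] F [-0.63 -0.46  0.78] w 0.0855
tool shift [-0.0014 -0.0004  0.0014] turn 0.001
```

Tilt has crept in (about 1.2° about tool x). I'm checking whether going up undoes it before I grip.

>>> jog_arm:
  increments: "0 0 -0.02 0; 0 0 -0.02 0; 0 0 0 0; 0 0 0 0"

```text
time: 5.82
eef_pos: [0.3723, 0.2536, 0.0435]
tcp_rot: [3.121, -0.013, 1.523]
contact_force: [0.0, 0.1, -0.5]
grip_width: 0.0855
```

```bash
python3 - <<'E'
from h import *
from cell import arm
s=arm.read_state();to(s,[.3733,.253,.002],np.radians(87.2));print(s['q'],s['qvel'].round(4))
E
```

```text
t 5.825 pos [0.3723 0.2536 0.0435] rpy [ 3.1214 -0.0128  1.5227] F [ 0.05  0.07 -0.52] w 0.0855
tool shift [-0.0011  0.0002  0.0415] turn 0.0008
[0.33017705 0.1675465  2.06384531 0.00570283 0.88670366 0.37486439] [ 0.0007 -0.0045 -0.0051  0.0002 -0.0017 -0.001 ]
```

>>> jog_arm:
  increments: "0 0 -0.05 0; 0 0 -0.05 0; 0 0 0 0; 0 0 0 0"

```text
time: 6.32
eef_pos: [0.3677, 0.2514, 0.1412]
tcp_rot: [3.129, -0.01, 1.522]
contact_force: [-0.6, 0.4, -1.1]
grip_width: 0.0853
```

>>> jog_arm:
  increments: "0 0.05 0 0; 0 0.05 0 0; 0 0 0 0; 0 0 0 0"

```text
time: 6.82
eef_pos: [0.4651, 0.2453, 0.1339]
tcp_rot: [-3.141, -0.006, 1.523]
contact_force: [0.2, 0.2, 1.1]
grip_width: 0.0859
```

>>> jog_arm:
  increments: "0 -0.05 0 0; 0 -0.05 0 0; 0 0 0 0; 0 0 0 0"

```text
time: 7.32
eef_pos: [0.3573, 0.2494, 0.1298]
tcp_rot: [-3.134, -0.003, 1.524]
contact_force: [0.5, 0.1, 0.6]
grip_width: 0.0856
```

The drift reverses with motion, and the tilt is now near zero. Descending again.

>>> jog_arm:
  increments: "0.004 0.016 0.04 0; 0 0 0.04 0; 0 0 0.02 0; 0 0 0 0; 0 0 0 0"

```text
time: 7.95
eef_pos: [0.3785, 0.2539, 0.0287]
tcp_rot: [-3.14, -0.006, 1.523]
contact_force: [-0.7, -0.1, -0.1]
grip_width: 0.0856
```

```bash
python3 - <<'E'
from h import *
from cell import arm
s=arm.read_state();to(s,[.3733,.253,.002],np.radians(87.2))
E
```

```text
t 7.95 pos [0.3785 0.2539 0.0287] rpy [-3.1401 -0.0056  1.5229] F [-0.74 -0.05 -0.11] w 0.0856
tool shift [-0.0013 -0.0051  0.0267] turn 0.001
```

>>> jog_arm:
  increments: "-0.001 -0.005 0.013 0; 0 0 0.013 0; 0 0 0 0; 0 0 0 0"

```text
time: 8.45
eef_pos: [0.3747, 0.2538, 0.0027]
tcp_rot: [3.14, -0.007, 1.523]
contact_force: [-1.0, -0.6, 0.1]
grip_width: 0.0857
```

```bash
python3 - <<'E'
from h import *
from cell import arm
s=arm.read_state();to(s,[.3733,.253,.001],np.radians(87.2))
E
```

```text
t 8.45 pos [0.3747 0.2538 0.0027] rpy [ 3.1397 -0.0069  1.523 ] F [-1.01 -0.56  0.06] w 0.0857
tool shift [-0.0009 -0.0013  0.0017] turn 0.001
```

Level and centred. Closing.

>>> jog_arm:
  increments: "0 -0.001 0.001 0; 0 0 0 0; 0 0 0 0; 0 0 0 0; 0 0 0 0; 0 0 0 0"
  grip: 50
  newtons: 60

```text
time: 9.2
eef_pos: [0.3741, 0.2541, 0.0026]
tcp_rot: [3.139, -0.007, 1.523]
contact_force: [0.2, -0.3, -1.2]
grip_width: 0.0618
```

```bash
python3 - <<'E'
from h import *
from cell import arm,viewer
s=arm.read_state();to(s,[.3733,.253,.001],np.radians(87.2))
p=viewer.read_camera('wrist');cv2.imwrite('pics/w2.png',p['color'][:,:,::-1])
E
```

```text
t 9.2 pos [0.3741 0.2541 0.0026] rpy [ 3.1387 -0.0073  1.5231] F [ 0.21 -0.25 -1.18] w 0.0618
tool shift [-0.0011 -0.0007  0.0016] turn 0.0012
```

View pics/w2.png

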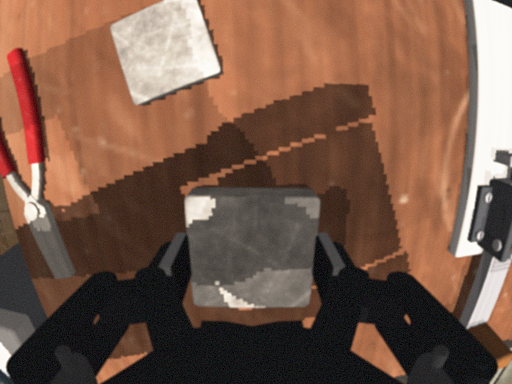

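>>> jog_arm:
  increments: "0 0 0 0; 0 0 -0.005 0; 0 0 0 0; 0 0 0 0"
  newtons: 80

```text
time: 9.75
eef_pos: [0.3726, 0.2536, 0.007]
tcp_rot: [3.141, -0.006, 1.523]
contact_force: [-0.6, -0.0, -4.7]
grip_width: 0.0612
```

>>> jog_arm:
  increments: "0 0 -0.015 0; 0 0 0 0; 0 0 0 0"

```text
time: 10.12
eef_pos: [0.3725, 0.2534, 0.023]
tcp_rot: [3.141, -0.006, 1.523]
contact_force: [-0.1, -0.6, -5.6]
grip_width: 0.0611
```

```bash
python3 - <<'E'
from h import *
from cell import arm,viewer
s=arm.read_state();to(s,[.5375,.349,.1],np.radians(88.1))
p=viewer.read_camera('wrist');cv2.imwrite('pics/w3.png',p['color'][:,:,::-1])
p=viewer.read_camera('side');cv2.imwrite('pics/s3.png',cv2.resize(p['color'][190:310,200:360,::-1],None,fx=4,fy=4))
E
```

```text
t 10.125 pos [0.3725 0.2534 0.023 ] rpy [ 3.1413 -0.0063  1.5231] F [-0.12 -0.61 -5.58] w 0.0611
tool shift [ 0.1038  0.1603 -0.0763] turn -0.0145
```

View pics/w3.png

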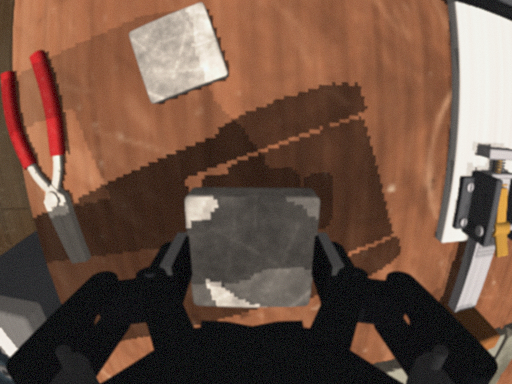

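View pics/s3.png

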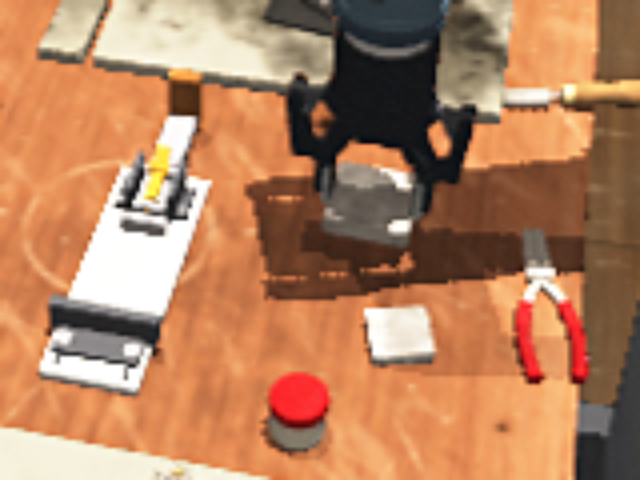

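>>> jog_arm:
  increments: "0 0 -0.03 0; 0 0 -0.03 0; 0 0 -0.02 0; 0.02 0.03 0 0; 0.02 0.03 0 0; 0.02 0.03 0 0; 0.02 0.03 0 0; 0.02 0.03 0 -0.015; 0 0 0 0; 0 0 0 0"

```text
time: 11.48
eef_pos: [0.5276, 0.3467, 0.0999]
tcp_rot: [-3.133, -0.002, 1.538]
contact_force: [0.8, -0.7, -4.8]
grip_width: 0.0614
```

```bash
cat > look.py <<'E'
from h import *
from cell import arm,viewer
import sys
s=arm.read_state();to(s,[.5375,.349,.1],np.radians(88.1))
n=sys.argv[1]
p=viewer.read_camera('wrist');R=cv2.Rodrigues(np.array(p['rvec']))[0]
def fish(X):
    c=R@np.array(X)+p['tvec'];th=np.arctan2(np.hypot(c[0],c[1]),c[2]);ph=np.arctan2(c[1],c[0])
    return (p['cx']+p['fx']*th*np.cos(ph),p['cy']+p['fy']*th*np.sin(ph))
O=np.array([.5371,.334]);yaw=np.radians(88.1)
def W(x,y,z): return [O[0]+x*np.cos(yaw)-y*np.sin(yaw),O[1]+x*np.sin(yaw)+y*np.cos(yaw),z]
cv2.imwrite(f'pics/{n}_raw.png',p['color'][:,:,::-1])
a=cv2.resize(p['color'][:,:,::-1],None,fx=1.5,fy=1.5,interpolation=cv2.INTER_CUBIC)
def pl(L,c): cv2.polylines(a,[np.int32(np.round((np.array([fish(W(*X)) for X in L])+.5)*24))],True,c,1,cv2.LINE_AA,4)
pl([(x,-.035,.01) for x in np.linspace(-.1,.11,9)]+[(x,.035,.01) for x in np.linspace(.11,-.1,9)],(0,0,255))
pl([(-.032,-.018,.0255),(-.032,.018,.0255)],(0,255,0))
pl([(.054,-.04,.034),(.054,.04,.034)],(255,0,0));pl([(.065,-.04,.034),(.065,.04,.034)],(255,0,255))
cv2.imwrite(f'pics/{n}.png',a)
E
python3 look.py w4
```

```text
t 11.475 pos [0.5276 0.3467 0.0999] rpy [-3.1331e+00 -2.4000e-03  1.5380e+00] F [ 0.77 -0.66 -4.77] w 0.0614
tool shift [ 0.0026  0.0098 -0.0002] turn 0.0003
```

View pics/w4.png

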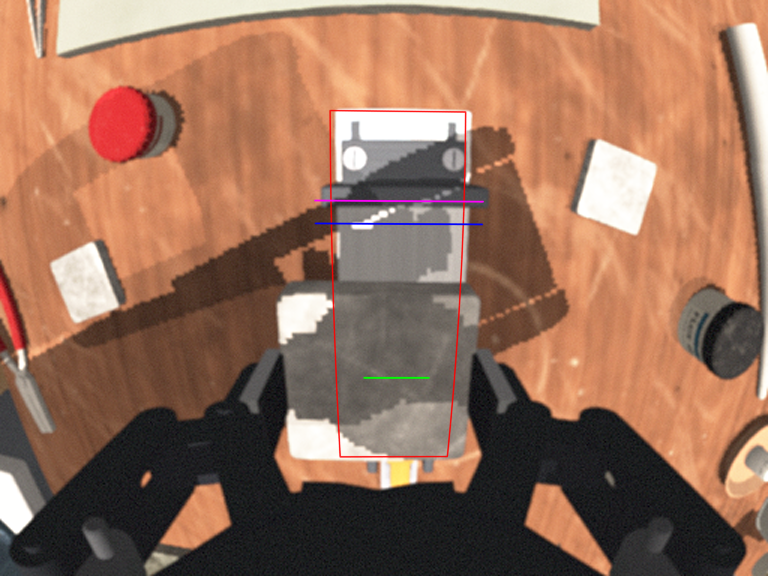

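The fence face appears at about x = 63 mm (row ~203, by the magenta 65 mm line). The bed outline matches within about 1 mm, with its centreline a hair to +x.

>>> jog_arm:
  increments: "0.002 0.010 0 0; 0 0 0 0; 0 0 0.03 0; 0 0 0.02 0; 0 0 0 0; 0 0 0 0"

```text
time: 12.28
eef_pos: [0.5378, 0.3482, 0.0503]
tcp_rot: [-3.135, -0.003, 1.537]
contact_force: [-0.0, -0.9, -3.4]
grip_width: 0.0612
```

```bash
python3 look.py w5
```

```text
t 12.275 pos [0.5378 0.3482 0.0503] rpy [-3.135  -0.0032  1.5374] F [-0.01 -0.92 -3.37] w 0.0612
tool shift [ 0.0009 -0.0006 -0.0497] turn -0.0002
```

View pics/w5.png

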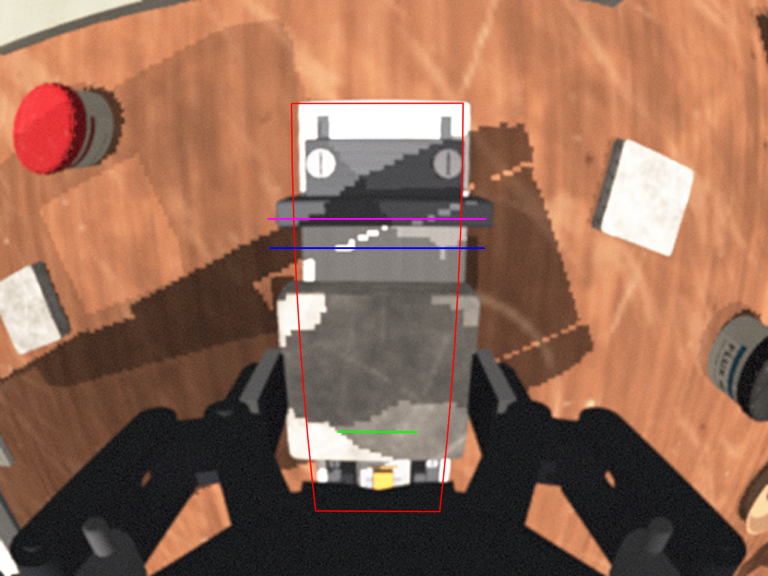

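The bed centre sits about 2 mm to the right of the block (columns 384.5 against 379, allowing for scale), so I'm correcting that and lowering.

>>> jog_arm:
  increments: "0.001 0.002 0 0; 0 0 0.015 0; 0 0 0.011 0; 0 0 0 0; 0 0 0 0"

```text
time: 12.95
eef_pos: [0.5406, 0.3497, 0.0238]
tcp_rot: [-3.137, -0.004, 1.538]
contact_force: [0.6, 0.0, -5.1]
grip_width: 0.061
```

```bash
python3 look.py w6; python3 - <<'E'
from h import *
from cell import viewer
for n in('side','top'):
    p=viewer.read_camera(n)
    if n=='side': c=p['color'][190:310,200:340]
    else: c=p['color'][125:205,105:240]
    cv2.imwrite(f'pics/{n}6.png',cv2.resize(c[:,:,::-1],None,fx=4.5,fy=4.5,interpolation=cv2.INTER_CUBIC))
E
```

```text
t 12.95 pos [0.5406 0.3497 0.0238] rpy [-3.1368 -0.004   1.5375] F [ 0.58  0.01 -5.13] w 0.061
tool shift [-0.0005 -0.0034 -0.0761] turn -0.0001
```

View pics/w6.png

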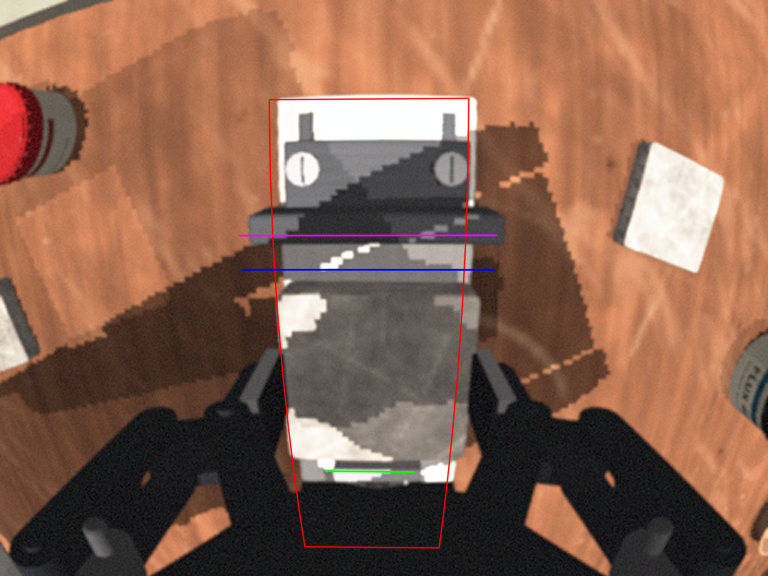

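View pics/side6.png

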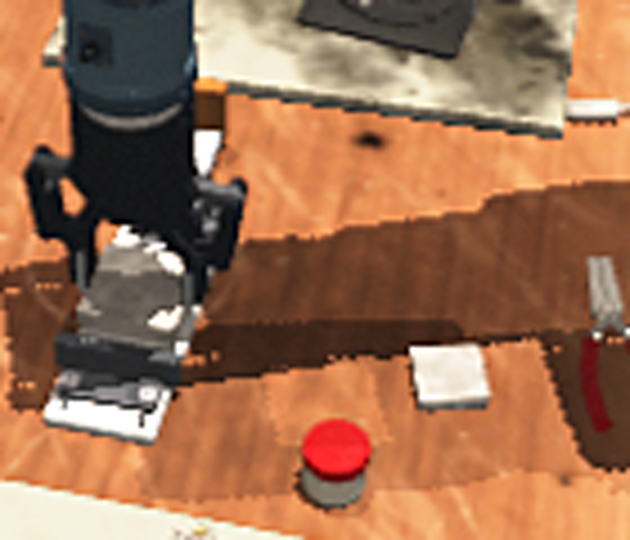

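The block is centred: bed and fence centre at column 377, block at 379. Lowering to contact.

>>> jog_arm:
  increments: "0 -0.0005 0.006 0; 0 0 0.002 0; 0 0 0 0"

```text
time: 13.48
eef_pos: [0.5405, 0.35, 0.0163]
tcp_rot: [-3.138, -0.005, 1.538]
contact_force: [-0.3, -0.0, -5.3]
grip_width: 0.0612
```

>>> jog_arm:
  increments: "0 0 0.001 0; 0 0 0.001 0"

```text
time: 13.72
eef_pos: [0.5406, 0.35, 0.0143]
tcp_rot: [-3.139, -0.005, 1.538]
contact_force: [0.4, 0.6, -4.7]
grip_width: 0.0611
```

>>> jog_arm:
  increments: "0 0 0.001 0; 0 0 0 0"

```text
time: 13.98
eef_pos: [0.5406, 0.35, 0.0132]
tcp_rot: [-3.139, -0.005, 1.538]
contact_force: [0.4, -0.5, -4.5]
grip_width: 0.0612
```

>>> jog_arm:
  increments: "0 0 0.001 0; 0 0 0 0"

```text
time: 14.22
eef_pos: [0.541, 0.3502, 0.0132]
tcp_rot: [-3.139, -0.005, 1.538]
contact_force: [-0.3, -0.7, -3.8]
grip_width: 0.0614
```

>>> jog_arm:
  increments: "0 0 0.001 0; 0 0 0.001 0"

```text
time: 14.48
eef_pos: [0.5411, 0.3502, 0.0129]
tcp_rot: [-3.139, -0.005, 1.538]
contact_force: [-5.3, -3.9, 7.3]
grip_width: 0.0611
```

Seated (force changed from -5 to +7 N). Releasing.

>>> jog_arm:
  increments: "0 0 -0.0005 0; 0 0 0 0; 0 0 0 0; 0 0 0 0; 0 0 0 0; 0 0 0 0"
  grip: 100

```text
time: 15.22
eef_pos: [0.5432, 0.3511, 0.0149]
tcp_rot: [3.14, -0.007, 1.538]
contact_force: [1.0, 0.4, 0.1]
grip_width: 0.0853
```

>>> jog_arm:
  increments: "0 0 -0.01 0; 0 0 -0.02 0; 0 0 -0.03 0; 0 0 -0.04 0; 0 0 -0.03 0; 0 0 0 0; 0 0 0 0"

```text
time: 16.1
eef_pos: [0.544, 0.3507, 0.1562]
tcp_rot: [3.134, -0.009, 1.538]
contact_force: [0.2, 0.0, 0.1]
grip_width: 0.0856
```

```bash
python3 look.py w7
```

```text
t 16.1 pos [0.544  0.3507 0.1562] rpy [ 3.1343 -0.0092  1.5379] F [0.17 0.03 0.08] w 0.0856
tool shift [-0.0024 -0.0068  0.0561] turn 0.0003
```

View pics/w7.png

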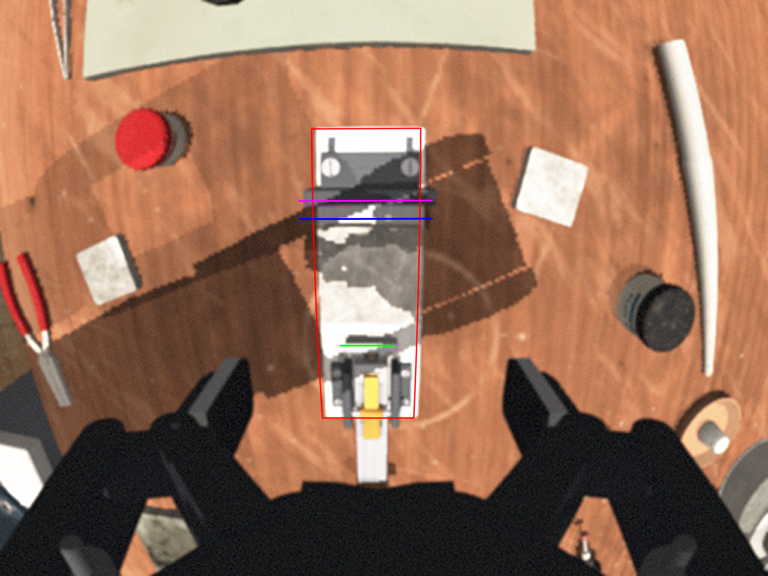

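```bash
python3 - <<'E'
import cv2
a=cv2.imread('pics/w7_raw.png')
cv2.imwrite('pics/w7c.png',cv2.resize(a[80:325,190:310],None,fx=2.4*2,fy=2.4,interpolation=cv2.INTER_CUBIC) if 0 else cv2.resize(a[110:260,190:310],None,fx=4,fy=4,interpolation=cv2.INTER_CUBIC))
E
```

```text
(no output)
```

View pics/w7c.png

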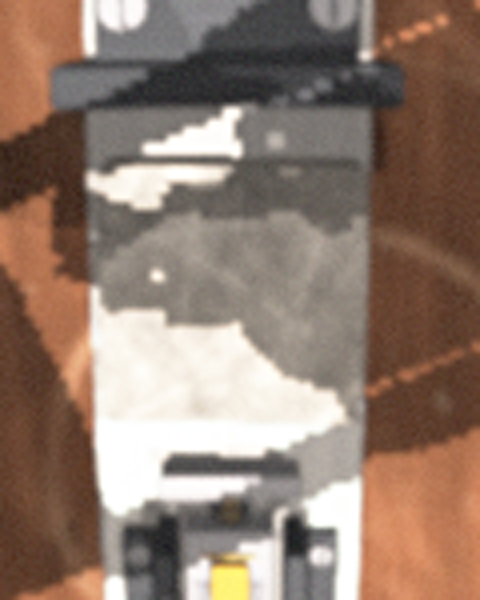

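Block lies flat, square and centred between pad and fence. Next I move behind the handle with the fingers shut.

>>> jog_arm:
  increments: "-0.04 0 0 0; -0.05 0 0 0; -0.05 0 0 0; -0.05 0 0 0; -0.03 -0.003 0 0; 0 0 0 0; 0 0 0 0"
  grip: 0

```text
time: 17.02
eef_pos: [0.5284, 0.1251, 0.1451]
tcp_rot: [-3.135, -0.008, 1.539]
contact_force: [0.7, 0.8, 0.1]
grip_width: -0.0001
```

```bash
python3 - <<'E'
from h import *
from cell import arm,viewer
s=arm.read_state();to(s,[.5345,.132,.02],np.radians(88.1))
for n in('side','wrist'):
    p=viewer.read_camera(n)
    c=p['color'][150:300,190:340] if n=='side' else p['color']
    cv2.imwrite(f'pics/{n}8.png',cv2.resize(c[:,:,::-1],None,fx=4 if n=='side' else 1.5,fy=4 if n=='side' else 1.5,interpolation=cv2.INTER_CUBIC))
E
```

```text
t 17.025 pos [0.5284 0.1251 0.1451] rpy [-3.1348 -0.0076  1.539 ] F [0.68 0.8  0.09] w -0.0001
tool shift [0.0061 0.0068 0.1251] turn 0.0013
```

View pics/side8.png

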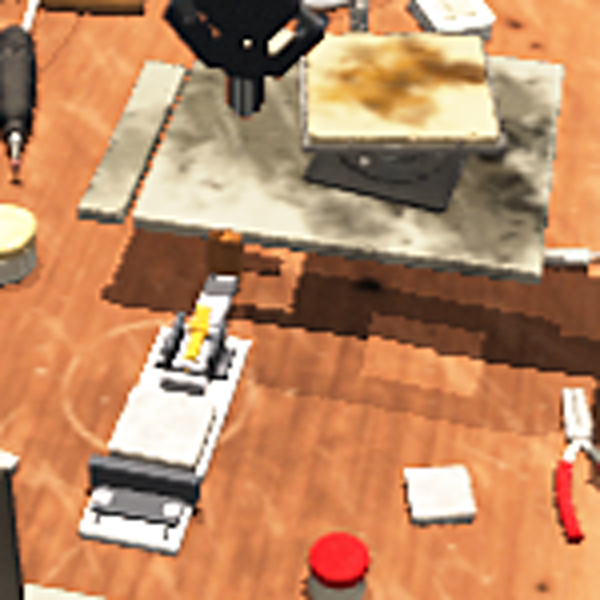

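View pics/wrist8.png

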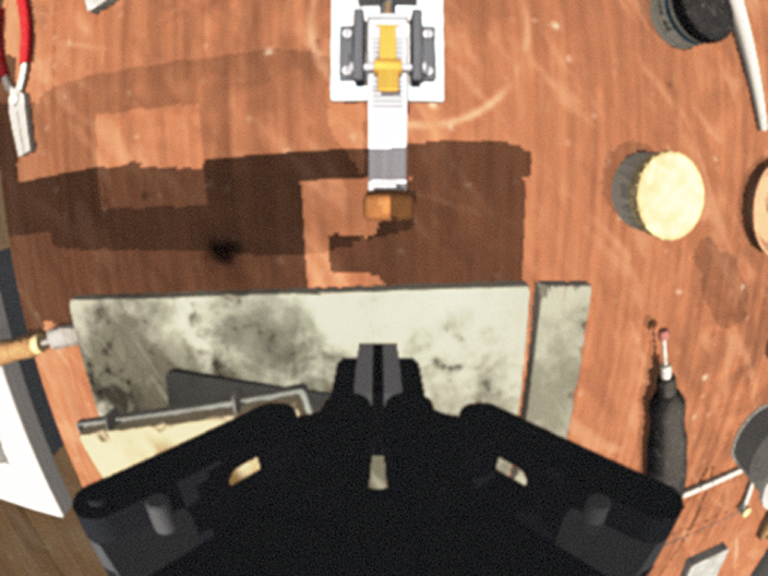

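The handle is at (388,207) and clear of the slab edge (row 288). Descending between the two at y ≈ 0.138.

>>> jog_arm:
  increments: "0.012 0.007 0 0; 0 0 0.03 0; 0 0 0.03 0; 0 0 0.02 0; 0 0 0 0; 0 0 0 0"

```text
time: 17.88
eef_pos: [0.5392, 0.1469, 0.0647]
tcp_rot: [-3.14, -0.009, 1.548]
contact_force: [-0.3, -0.4, 0.4]
grip_width: 0.0004
```

```bash
python3 - <<'E'
from h import *
from cell import arm,viewer
s=arm.read_state();to(s,[.535,.138,.02],np.radians(88.1))
for n in('wrist',):
    p=viewer.read_camera(n)
    c=p['color'][150:300,190:340] if n=='side' else p['color']
    cv2.imwrite(f'pics/{n}9.png',cv2.resize(c[:,:,::-1],None,fx=4 if n=='side' else 1.5,fy=4 if n=='side' else 1.5,interpolation=cv2.INTER_CUBIC))
E
```

```text
t 17.875 pos [0.5392 0.1469 0.0647] rpy [-3.1401 -0.0095  1.5482] F [-0.26 -0.35  0.44] w 0.0004
tool shift [-0.0094 -0.004   0.0447] turn 0.0105
```

View pics/wrist9.png

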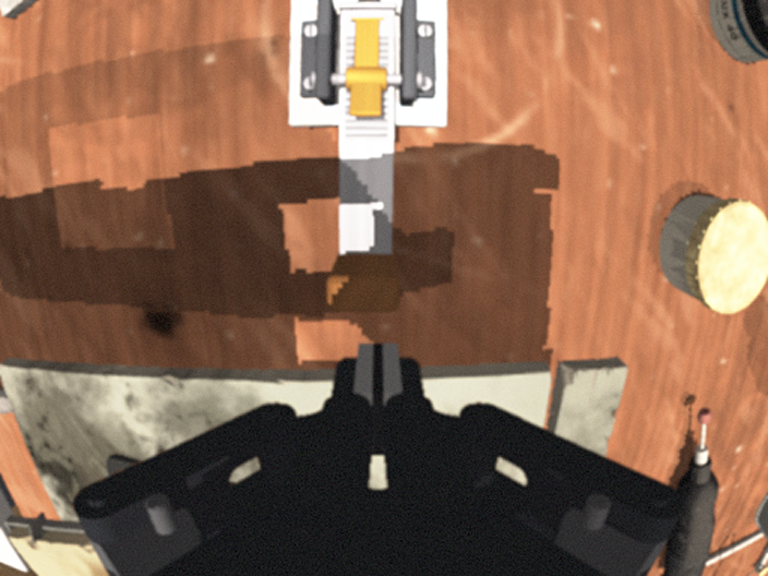

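>>> jog_arm:
  increments: "-0.005 -0.004 0 0.0105; 0 0 0.015 0; 0 0 0.015 0; 0 0 0.013 0; 0 0 0 0; 0 0 0 0"

```text
time: 18.68
eef_pos: [0.5356, 0.142, 0.0199]
tcp_rot: [3.141, -0.01, 1.536]
contact_force: [-0.3, -0.4, -0.0]
grip_width: 0.0001
```

```bash
python3 - <<'E'
from h import *
from cell import arm
s=arm.read_state();to(s,[.5348,.150,.02],np.radians(88.1))
E
```

```text
t 18.675 pos [0.5356 0.142  0.0199] rpy [ 3.1413 -0.0097  1.5363] F [-0.25 -0.45 -0.01] w 0.0001
tool shift [ 0.008 -0.001 -0.   ] turn -0.0014
```

>>> jog_arm:
  increments: "0.004 0 0 0; 0.004 0 0 0; 0.004 0 0 0; 0.004 0 0 0; 0 0 0 0"

```text
time: 19.3
eef_pos: [0.5371, 0.1594, 0.0213]
tcp_rot: [3.139, -0.01, 1.537]
contact_force: [-0.1, 0.2, 0.1]
grip_width: 0.0003
```

>>> jog_arm:
  increments: "0.004 0 0 0; 0.004 0 0 0; 0.004 0 0 0; 0 0 0 0"

```text
time: 19.8
eef_pos: [0.5376, 0.1712, 0.0214]
tcp_rot: [3.139, -0.008, 1.537]
contact_force: [-0.3, -0.3, -0.2]
grip_width: -0.0004
```

```bash
cat > wl.py <<'E'
from h import *
from cell import arm,viewer
import sys
p=viewer.read_camera('wrist');a=p['color'][:,:,::-1]
cv2.imwrite(f'pics/{sys.argv[1]}.png',cv2.resize(a[0:280,120:390],None,fx=2,fy=2,interpolation=cv2.INTER_CUBIC))
E
python3 wl.py w10
```

```text
(no output)
```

View pics/w10.png

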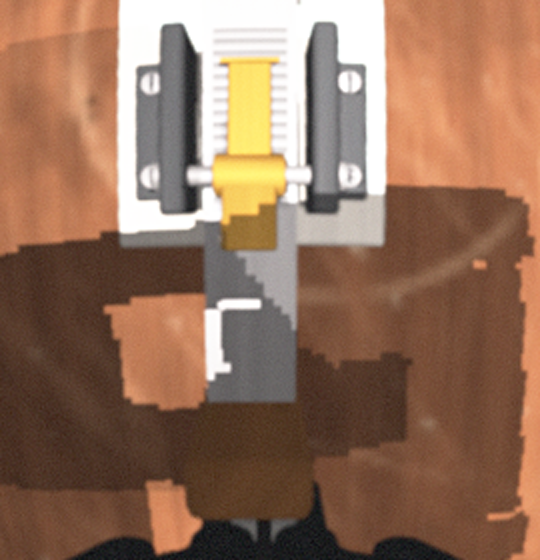

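Fingers sit on the handle back, about 2.5 mm off its middle (column 265 against 252), and are pushing it. Continuing in small steps.

>>> jog_arm:
  increments: "0.002 -0.001 0 0; 0.002 -0.001 0 0; 0.002 0 0 0; 0 0 0 0"

```text
time: 20.35
eef_pos: [0.5372, 0.1755, 0.0216]
tcp_rot: [3.136, -0.006, 1.537]
contact_force: [0.4, -2.1, 0.4]
grip_width: 0.0001
```

>>> jog_arm:
  increments: "0.002 0 0 0; 0.002 0 0 0; 0 0 0 0"

```text
time: 20.72
eef_pos: [0.5373, 0.1789, 0.0216]
tcp_rot: [3.137, -0.004, 1.537]
contact_force: [0.6, -2.3, -0.3]
grip_width: 0.0001
```

>>> jog_arm:
  increments: "0.002 0 0 0; 0.002 0 0 0; 0 0 0 0"

```text
time: 21.1
eef_pos: [0.5374, 0.1826, 0.0216]
tcp_rot: [3.137, -0.004, 1.537]
contact_force: [0.4, -2.5, -0.5]
grip_width: 0.0003
```

>>> jog_arm:
  increments: "0.0015 0 0 0; 0.0015 0 0 0; 0 0 0 0"

```text
time: 21.48
eef_pos: [0.5375, 0.1847, 0.0217]
tcp_rot: [3.137, -0.002, 1.537]
contact_force: [-0.0, -5.3, 1.6]
grip_width: 0.0
```

>>> jog_arm:
  increments: "0.0015 0 0 0; 0.0015 0 0 0; 0 0 0 0"

```text
time: 21.85
eef_pos: [0.5375, 0.185, 0.0217]
tcp_rot: [3.138, 0.003, 1.537]
contact_force: [-0.4, -5.5, 0.3]
grip_width: 0.0003
```

```bash
python3 wl.py w11; python3 - <<'E'
from h import *
from cell import viewer
p=viewer.read_camera('side')
cv2.imwrite('pics/s11.png',cv2.resize(p['color'][200:300,200:300,::-1],None,fx=6,fy=6,interpolation=cv2.INTER_CUBIC))
E
```

```text
(no output)
```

View pics/w11.png

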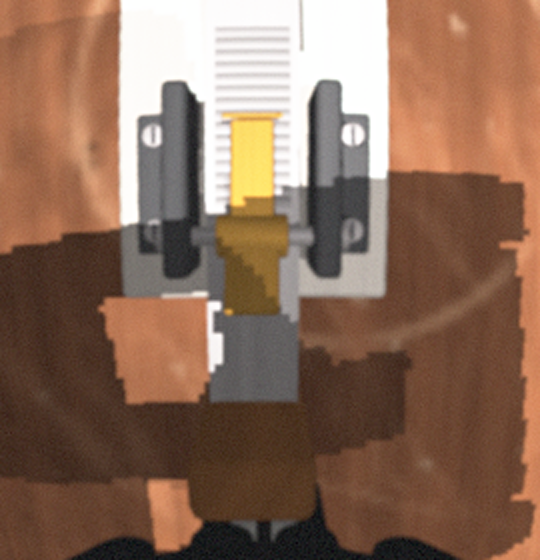

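View pics/s11.png

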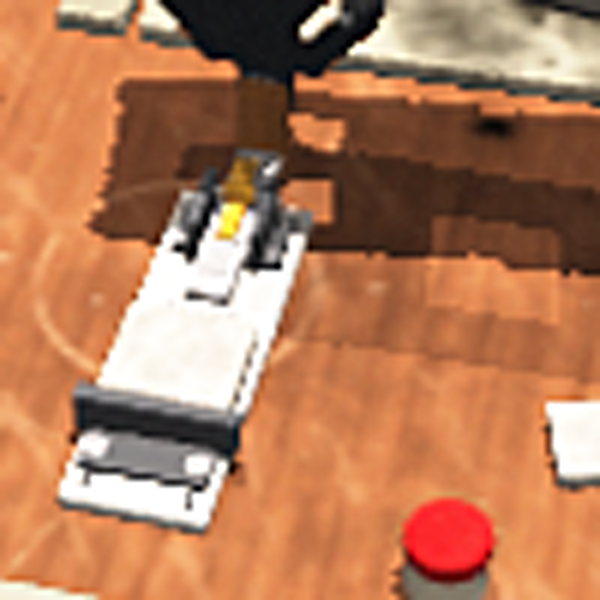

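>>> jog_arm:
  increments: "0.002 0 0 0"

```text
time: 22.08
eef_pos: [0.5374, 0.1857, 0.0217]
tcp_rot: [3.139, 0.005, 1.537]
contact_force: [-0.4, -12.2, 2.5]
grip_width: 0.0001
```

>>> jog_arm:
  increments: "0.003 0 0 0"

```text
time: 22.2
eef_pos: [0.5375, 0.187, 0.0218]
tcp_rot: [3.14, 0.008, 1.538]
contact_force: [-1.0, -15.1, 2.8]
grip_width: -0.0
```

>>> jog_arm:
  increments: "0.003 0 0 0"

```text
time: 22.32
eef_pos: [0.5375, 0.1876, 0.0218]
tcp_rot: [3.141, 0.012, 1.538]
contact_force: [-0.8, -17.7, 4.0]
grip_width: -0.0002
```

>>> jog_arm:
  increments: "0.0025 0 0 0"

```text
time: 22.45
eef_pos: [0.5375, 0.1875, 0.0218]
tcp_rot: [-3.142, 0.016, 1.538]
contact_force: [-3.1, -17.3, 3.5]
grip_width: -0.0003
```

Steady at 17.3 N on the handle, so the squeeze is about 16 N after rub and tooth. Easing off and letting the pawl take it.

>>> jog_arm:
  increments: "0 0 0 0; -0.001 0 0 0; -0.002 0 0 0"

```text
time: 22.82
eef_pos: [0.5371, 0.1837, 0.0219]
tcp_rot: [-3.14, 0.016, 1.537]
contact_force: [0.2, 0.1, -0.4]
grip_width: -0.0
```

>>> jog_arm:
  increments: "-0.002 0 0 0; -0.003 0 0 0; -0.005 0 0 0; -0.005 0 0 0; 0 0 0 0"

```text
time: 23.45
eef_pos: [0.5362, 0.1689, 0.0222]
tcp_rot: [-3.14, 0.015, 1.538]
contact_force: [-0.1, 0.3, 0.3]
grip_width: 0.0004
```

```bash
python3 wl.py w12; python3 - <<'E'
from h import *
from cell import viewer,arm
s=arm.read_state();to(s,[.535,.16,.12],np.radians(88.1))
for n,c in(('side',(slice(200,300),slice(200,300))),('top',(slice(140,195),slice(115,225)))):
    p=viewer.read_camera(n)
    cv2.imwrite(f'pics/{n}12.png',cv2.resize(p['color'][c][:,:,::-1],None,fx=6,fy=6,interpolation=cv2.INTER_CUBIC))
E
```

```text
t 23.5 pos [0.5363 0.169  0.0222] rpy [-3.1404  0.015   1.5379] F [ 0.02 -0.06  0.59] w -0.0001
tool shift [-0.0105 -0.0011 -0.0976] turn 0.0003
```

View pics/w12.png

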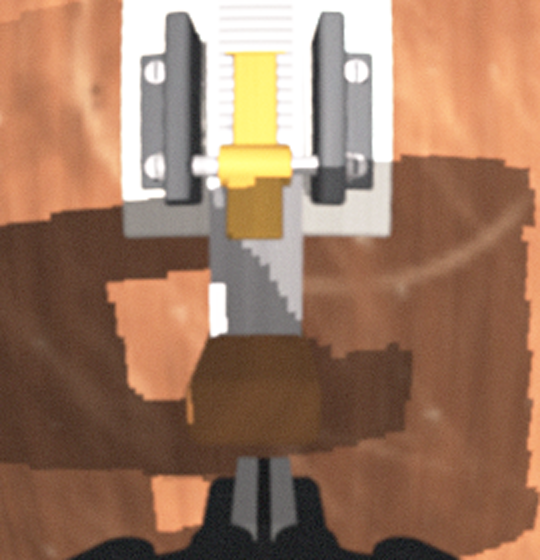

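View pics/side12.png

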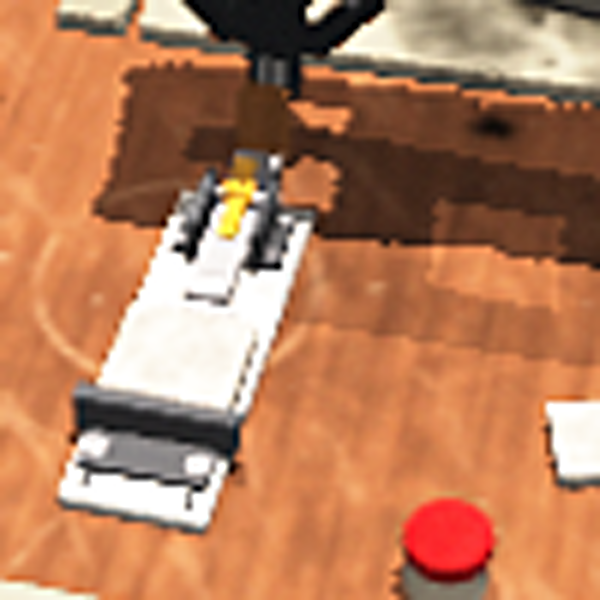

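View pics/top12.png

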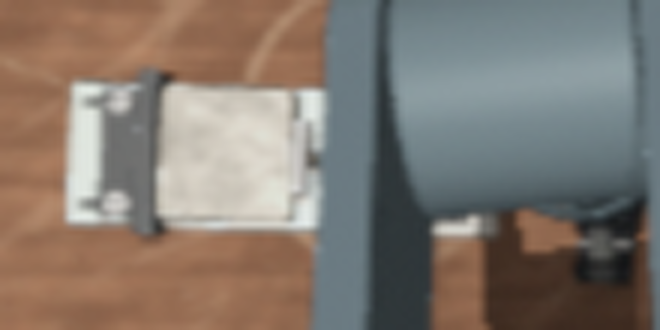

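Block is against the fence with the pad on it, and the handle stands free of the fingers. I'll touch the handle lightly once to see how far the bar settled back.

>>> jog_arm:
  increments: "0.004 0 0 0; 0.004 0 0 0; 0.003 0 0 0; 0 0 0 0"

```text
time: 24.1
eef_pos: [0.5366, 0.1816, 0.022]
tcp_rot: [-3.14, 0.015, 1.539]
contact_force: [-0.2, -0.5, -0.1]
grip_width: 0.0001
```

>>> jog_arm:
  increments: "0.001 0 0 0; 0.001 0 0 0"

```text
time: 24.35
eef_pos: [0.5367, 0.1837, 0.022]
tcp_rot: [-3.14, 0.015, 1.539]
contact_force: [0.6, -0.7, 0.9]
grip_width: -0.0003
```

>>> jog_arm:
  increments: "0.001 0 0 0; 0.001 0 0 0"

```text
time: 24.6
eef_pos: [0.5367, 0.1856, 0.0219]
tcp_rot: [-3.14, 0.015, 1.539]
contact_force: [-0.4, -3.1, 1.8]
grip_width: -0.0
```

>>> jog_arm:
  increments: "0.001 0 0 0; 0.001 0 0 0"

```text
time: 24.85
eef_pos: [0.5367, 0.1858, 0.0219]
tcp_rot: [-3.14, 0.018, 1.539]
contact_force: [-1.3, -6.0, 0.9]
grip_width: 0.0
```

The bar stands about 1.9 mm back from full push and takes 6 N without moving, so roughly 10 N is retained. Retreating.

>>> jog_arm:
  increments: "-0.004 0 0 0; -0.007 0 0 0; -0.008 0 0 0; -0.005 0 0 0; 0 0 0 0"

```text
time: 25.48
eef_pos: [0.536, 0.1603, 0.0224]
tcp_rot: [-3.14, 0.017, 1.538]
contact_force: [-0.4, -0.5, 0.4]
grip_width: 0.0
```

>>> jog_arm:
  increments: "0 0 -0.02 0; 0 0 -0.03 0; 0 0 -0.04 0; 0 0 -0.04 0; 0 0 -0.03 0; -0.02 -0.05 0 0; -0.02 -0.05 0 0; -0.02 -0.05 0 0; 0 0 0 0; 0 0 0 0; 0 0 0 0"

```text
time: 26.85
eef_pos: [0.382, 0.1078, 0.1896]
tcp_rot: [3.139, 0.016, 1.539]
contact_force: [-0.8, 1.7, -0.1]
grip_width: -0.0005
```

```bash
python3 - <<'E'
from h import *
from cell import viewer,arm
for n,c in(('side',(slice(190,300),slice(190,320))),('top',(slice(105,250),slice(110,240)))):
    p=viewer.read_camera(n)
    cv2.imwrite(f'pics/{n}13.png',cv2.resize(p['color'][c][:,:,::-1],None,fx=4,fy=4,interpolation=cv2.INTER_CUBIC))
E
```

```text
(no output)
```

View pics/top13.png

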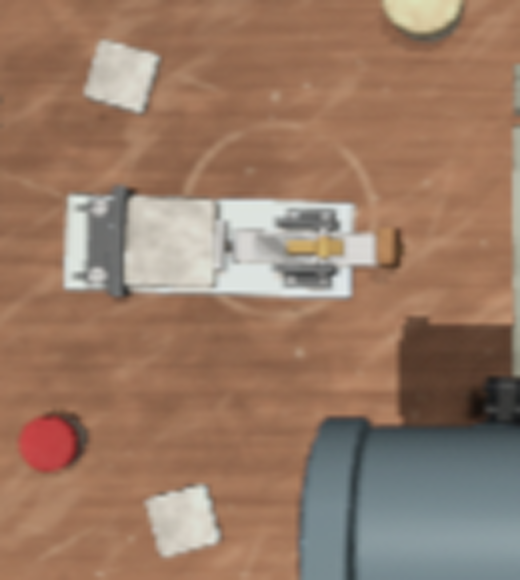

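View pics/side13.png

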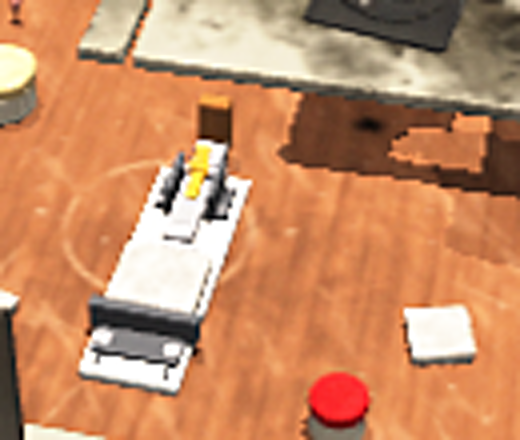

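The block is squeezed square between the pad and the fence (crop 124–216 × 197–287). The bystanders in these crops haven't moved and the robot is clear. Handing in.

```bash
python3 - <<'E'
from cell import workorder
print(workorder.sign_off())
E
```

```text
the job is handed in; nothing more can be done
None
```

I placed the 64 mm block flat and in line on the clamp bed, let go of it, and pushed the bar in by its handle until the pad held the block against the fence. The job was handed in at about 27 s.

- **Squeeze:** the handle force peaked at 17.7 N and held at 17.3 N. Taking off rub and tooth resistance, that is about 16 N at the pad. This is an estimate, as the squeeze was not measured directly.
- **After letting go:** a light touch on the handle showed the bar had settled back about 1.9 mm. By the spring rate that leaves roughly 10 N on the block, and the bar did not move under 6 N.
- **Last pictures:** they show the block square between the pad and the fence, with the robot clear. The paste pot and the two smaller look-alike blocks had not moved, and the part of the wax pot in view looked unmoved. I did not check the pliers or the findings tin in the final pictures, though no move went near them.
- **What disagreed:** the cameras differed by 2–3 mm on the clamp's midline, so I set the block's sideways position from the wrist view. The tool also tilted by about 1° during fast moves, which I corrected before gripping the block.

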